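Full choke and prime before a cold start

ROBOT

A 6-joint arm with a two-finger parallel gripper is mounted at the origin on the work surface. World frame = base frame: x ahead of the robot, y to its left, z up, the work surface at z = 0. Lengths are in mm, angles in rad, forces in N, time in s.
With the tool pointing down it reaches from about 350 to 875 mm from the base axis. Payload 4.2 kg.
Tool frame: the origin (TCP) lies between the finger pads; the fingertips stand 17 mm ahead of it and the grasp point (between the pads) lies 2 mm behind it (nose_length is the distance from the TCP to the fingertips, in mm); z points along the fingers, y is the direction in which the jaws open and shut (so a half turn about z gives the same grasp; the last joint's range is limited). The gripper opens to 85 mm and grips with 20 to 120 N. Pads are 22 mm wide; open, the fingers measure 114 mm over their backs; the gripper's body (76 mm by 85 mm) begins 54 mm behind the grasp point. The pads swing forward as they close: fully open they stand 13 mm farther back than shut.
Start: joints at [1.38, 0.385, 0.008, 0, -1.194, -0.259], TCP at [271.707, 562.827, 248.312] pointing down, gripper open.
Joint ranges: [-3.14, 3.14], [-1.21, 2.06], [-1.07, 1.41], [-3.16, 2.05], [-2.99, -0.16], [-3.1, 3.1]. Speed limits (rad/s): [2.79, 2.79, 3.14, 3.14, 3.14, 3.14].

INTERFACE

Orientations are given as a unit quaternion [x, y, z, w].
In Python, from bench import * gives the robot as it stands.
- The arm moves only by the tool jog_arm, never from a script. Its argument "increments" is a list of rows, each a list of 4 numbers: the shift along the tool's x, y, z in m, then the turn about the tool's z in degrees. A call has 1 to 10 rows; each row is the pose to reach, as a shift and turn from the pose measured when the call began, along the tool's axes at that moment; what a row does not reach only later rows make up. A row lasts 1/8 s, in which the tool goes at most 62.5 mm and 10.7 degrees, less where a joint would pass 70% of its speed; a pose out of reach is approached as far as the arm can. A call with a gripper value outside its range is refused whole. "hand" is the gripper's target within -1 to 1 (fully open at 1, half-way at 0, shut at -1), set as the call begins (left out, the last holds). The fingers move at their own pace and stop on an object; the grip force is fixed at half the most. Time passes only in rows, so rows that repeat a pose let the fingers close. It gives the time, the measured TCP pose, the force and the opening at its end, in the units of the state.
- read_state(): the state, without advancing time (a new reading comes with each control period).
- get_image(name): name is "side" or "top"; returns the picture (384x512x3 uint8, red, green, blue); there is no depth.
- calibration(name): a dict with "fx", "fy", "cx", "cy" (pixels), "D" ([k1, k2, p1, p2, k3] as OpenCV has them; the pictures are not rectified), "position" and "rotation" of the camera in the world. Camera axes: x right, y up, looking along -z (the intrinsics and any distortion apply to the point x, -y, -z); pixel columns grow to the right and rows downward; lengths in mm; the calibration is good to about 2 mm. A picture is of the moment at which its call begins. calibration takes no time and is no camera call.
- job_done(): hands the job in, once; it reports no verdict.
The state is a dict: "clock": time; "joints": joint angles; "joint_vel": joint speeds; "joint_efforts": joint torques, N m; "position": TCP position; "ee_rot": TCP orientation; "contact_force": force on the tool from outside, world axes, zero at the start; "wrist_torque": the same for the moment, N m; "gripper_width": finger opening in mm.
Only numpy, scipy, OpenCV 4.12 (cv2) and the standard library are available. Lean on these libraries where they do the work, as an engineer would, in place of code of your own. Each camera call takes 0.05 s, during which the arm holds its last target.

TASK

Get the bench engine ready for a cold start: with closed fingers, push the flat-bladed choke lever forward (towards the brass fitting, away from the robot) past its half-choke click until it sits at its far stop, then press the round rubber primer bulb fully down for a moment and let it come back up. Only push and press: do not pinch the lever, leave the ball-topped throttle lever as it is set, do not press the bulb before the choke is fully on, and do not pick up or shove the loose things on the bench.

Things in the scene. Friction and masses are not known exactly. Their poses are not given: they have to be found in the camera images.
- choke_base: choke control unit, bolted down: steel foot plate 150 x 64 x 6 (x, y, z) with an aluminium housing 110 x 52, top face 36 above the bench. Origin: under its middle, on the bench; z up. The lever swings towards the unit's own +x (the end with a short brass fitting), which points away from the robot to within about 35 degrees. The lever's hinge is parallel to the unit's y axis and lies 20 above the origin
- choke (a joint): angle of the choke lever (rad): about 0 = off, leaning 0.525 rad from vertical to the unit's -x; 0.525 = half choke, a spring detent (upright) that holds the lever; 1.05 = full choke, the far stop, leaning 0.525 to +x. Sprung detents at 0, 0.525 and 1.05; let go in between, the lever clicks into the nearest one. Some 7 to 10 N at the top of the lever pushes it out of a detent; forced further at the far stop it is rigid
- choke_tip (a point): middle of the upper end of the choke lever, 85 from the hinge. The lever is a flat steel blade 32 wide (unit's y), 8 thick, with a black rubber pad on each broad face
- choke_near (a point): rubber pad (choke_c1 in the rules) on the choke lever's face towards the unit's -x, the face to push on: 26 wide, 46 along the lever, 3 thick, proud of the blade; this point is the middle of its outer face, 58 along the lever from the hinge
- choke_far (a point): middle of the outer face of the like pad (choke_c2 in the rules) on the lever's other face, towards the unit's +x. Both pads loaded at once by the fingers counts as pinching
- throttle_base: throttle control unit, to be left alone: same foot plate and housing as the choke unit, origin alike; the two units may stand either way round (left or right)
- throttle_tip (a point): centre of the 30 mm ball on top of the throttle's round stem, 80 from its hinge; set anywhere in its swing, stays where it is
- throttle (a joint): angle of the throttle lever (rad), 0 to 1.05, at a chance setting; to stay as it is
- primer_top (a point): centre of the top of the primer bulb, a round black rubber dome 38 across with a flattish top, 26 above the bench, in the middle of a square metal base 70 x 70 (8 thick, with a low collar 54 across and 12 high); pressed straight down
- primer (a joint): travel of the primer bulb (m): 0 = up, 0.008 = fully down (takes about 6 N, springs back)
- screwdriver: loose bystander: screwdriver lying flat, 200 long, handle 26 thick; origin under its middle, x axis along it
- wrench: loose bystander: open-ended steel wrench lying flat, 180 long, 8 thick; origin under its middle
- socket: loose bystander: steel tube socket standing upright, 28 across, 50 tall; origin under its middle
- tin: loose bystander: open steel cup, 60 across, 50 tall; origin under its middle
- oil_bottle: loose bystander: capped bottle, 60 across, 150 tall; origin under its middle
- grease_jar: loose bystander: lidded jar, 64 across, 60 tall; origin under its middle

How it is judged:
By the outcome, as a careful person would: the job done as asked, in the order asked, and still so for the second after the job is handed in, with the robot touching nothing.
It also fails if it takes over 48 s, if anything falls off the work surface, if the arm or the gripper's body presses on something with over 40 N, if the wrist force passes 120 N, or if a joint passes its speed limit or range.

## Working session

There is one attempt and no reset: what is moved stays moved. The work goes in short steps, Python scripts to look and compute and a tool call to move; the robot and the scene stay as the last step left them, time stands still between calls to the robot, and variables do not carry over. Pictures are saved under pics/ and viewed, and the job is handed in when it is done.

Besides the shell and the picture viewer there is one more tool, called after ">>>" as name(argument=value, ...) on one line, values as JSON. jog_arm: Moves the arm, as the interface text tells. Its arguments: {"type":"object","properties":{"increments":{"type":"array"},"hand":{"type":"number"}},"required":["increments"]}

```bash
ls; mkdir -p pics; python3 - <<'E'
from bench import *
import cv2
for n in("side","top"):
    cv2.imwrite(f"pics/{n}0.png",get_image(n)[:,:,::-1]); print(calibration(n))
print(read_state())
E
```

```text
pics
{'fx': 447.03135610137815, 'fy': 447.03135610137815, 'cx': 254.0684614542633, 'cy': 190.28370295554495, 'D': array([-0.14837442,  0.        ,  0.        ,  0.        ,  0.        ]), 'position': array([ -31.19073146, -844.94935972,  670.51545048]), 'rotation': array([ 0.48063534, -0.15207113, -0.27976857,  0.817064  ])}
{'fx': 397.90268464078486, 'fy': 397.90268464078486, 'cx': 255.11333213862054, 'cy': 195.92519526003096, 'D': array([-0.06196814,  0.        ,  0.        ,  0.        ,  0.        ]), 'position': array([ 359.63882763,   -3.59274903, 1421.87657014]), 'rotation': array([-0.05629775,  0.06014219,  0.71022164, -0.69914141])}
{'clock': 0.1, 'joints': array([ 1.37960314e+00,  3.85468116e-01,  6.76150372e-03, -4.34625169e-04,
       -1.19399954e+00, -2.58586607e-01]), 'joint_vel': array([ 0.00066817, -0.00181005,  0.00240213,  0.00303423, -0.00123834,
       -0.00130188]), 'joint_efforts': array([-7.94247262e-04, -3.93323350e+01,  1.88928866e+01,  4.19797674e+00,
       -2.61948509e-03,  5.87271671e-06]), 'position': array([271.50755728, 562.40271288, 247.33757818]), 'ee_rot': array([ 9.74800325e-01, -2.23077060e-01, -1.69705192e-04,  9.61176967e-04]), 'contact_force': array([-0.84251038, -0.18664278,  0.06863145]), 'wrist_torque': array([ 0.01658629, -0.0911749 ,  0.01116713]), 'gripper_width': 85.78372663765295}
```

View pics/side0.png

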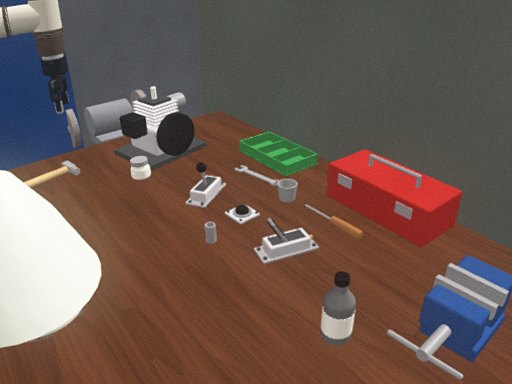

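View pics/top0.png

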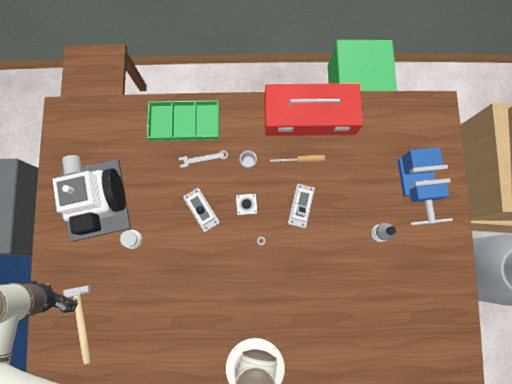

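The top view shows the choke unit at about (302,205), the throttle at (201,209), the primer at (247,204) and the socket at (261,241). In the side view the flat lever is at (278,230). I'll zoom in next.

```bash
cat > h.py <<'E'
import numpy as np, cv2
from bench import *
from scipy.spatial.transform import Rotation as R
def ray(n,u,v):
    c=calibration(n);K=np.array([[c['fx'],0,c['cx']],[0,c['fy'],c['cy']],[0,0,1]])
    p=cv2.undistortPoints(np.array([[[u,v]]],float),K,c['D'])[0,0]
    d=R.from_quat(c['rotation']).apply([p[0],-p[1],-1]);return c['position'],d
def onz(n,u,v,z):
    o,d=ray(n,u,v);return o+d*(z-o[2])/d[2]
def two(a,b):
    o1,d1=ray("side",*a);o2,d2=ray("top",*b)
    A=np.stack([d1,-d2],1);s=np.linalg.lstsq(A,o2-o1,rcond=None)[0]
    p,q=o1+s[0]*d1,o2+s[1]*d2;return (p+q)/2,np.linalg.norm(p-q)
def proj(n,P):
    c=calibration(n);K=np.array([[c['fx'],0,c['cx']],[0,c['fy'],c['cy']],[0,0,1]])
    q=R.from_quat(c['rotation']).inv().apply(np.atleast_2d(P)-c['position'])*[1,-1,-1]
    return cv2.projectPoints(q,np.zeros(3),np.zeros(3),K,c['D'])[0][:,0]
E
python3 - <<'E'
import cv2
a=cv2.imread("pics/side0.png")[205:265,245:325]; b=cv2.imread("pics/top0.png")[175:235,280:360-30]
s=cv2.imread("pics/side0.png")[195:230,215:265]; t=cv2.imread("pics/top0.png")[185:250,230:280]
cv2.imwrite("pics/z1.png",cv2.resize(a,None,fx=10,fy=10,interpolation=cv2.INTER_CUBIC))
cv2.imwrite("pics/z2.png",cv2.resize(b,None,fx=10,fy=10,interpolation=cv2.INTER_CUBIC))
cv2.imwrite("pics/z3.png",cv2.resize(t,None,fx=9,fy=9,interpolation=cv2.INTER_CUBIC))
E
```

```text
(no output)
```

View pics/z1.png

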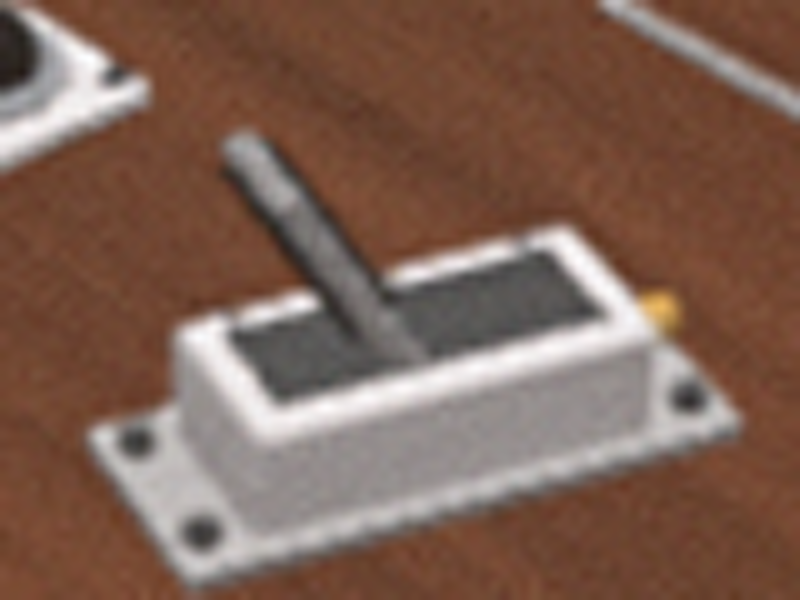

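View pics/z2.png

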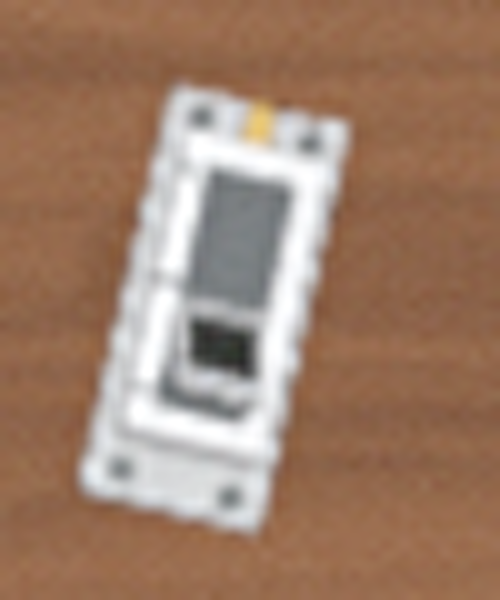

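View pics/z3.png

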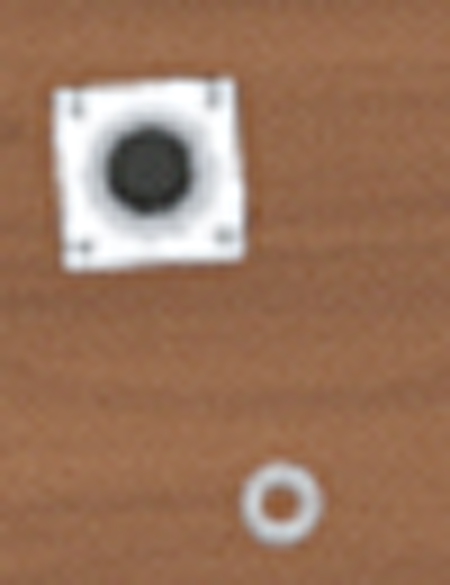

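```bash
python3 - <<'E'
from h import *
T=cv2.imread("pics/top0.png");hsv=cv2.cvtColor(T,cv2.COLOR_BGR2HSV)
m=((hsv[...,1]<60)&(hsv[...,2]>90)).astype(np.uint8)
for nm,(x0,x1,y0,y1) in dict(choke=(283,322,178,234),primer=(232,260,190,218),thr=(180,222,183,235),socket=(254,268,234,248)).items():
    k=np.zeros_like(m);k[y0:y1,x0:x1]=m[y0:y1,x0:x1]
    c=max(cv2.findContours(k,0,2)[0],key=cv2.contourArea)
    r=cv2.minAreaRect(c);z={'choke':6,'primer':8,'thr':6,'socket':50}[nm]
    P=[onz("top",u,v,z) for u,v in cv2.boxPoints(r)]
    C=np.mean(P,0);print(nm,r,C.round(1),[np.linalg.norm(P[i]-P[(i+1)%4]).round(1) for i in (0,1)],
      [np.degrees(np.arctan2(*(P[(i+1)%4]-P[i])[[1,0]])).round(1) for i in (0,1)])
# by-eye corners in top crop
P=[onz("top",280+u/10-.45,175+v/10-.45,6) for u,v in((172,83),(352,122),(262,535),(80,492))]
print(np.mean(P,0),[ (P[i]-P[(i+1)%4])[:2].round(1) for i in range(4)])
S=[onz("side",245+u/10-.45,205+v/10-.45,6) for u,v in((88,435),(190,580),(742,425))]
print(np.array(S).round(1), (S[0]+S[2])/2)
ctr=(P[0]+P[1]+P[2]+P[3])/4
print("lever tip", two((245+240/10-.45,205+140/10-.45),(280+225/10-.45,175+380/10-.45)))
# bulb
g=hsv[...,2];k=np.zeros_like(m);k[190:218,232:260]=(g[190:218,232:260]<90)
M=cv2.moments(k);u,v=M['m10']/M['m00'],M['m01']/M['m00'];print("bulb",u,v,M['m00'],onz("top",u,v,20),onz("top",u,v,26))
E
```

```text
choke ((300.9272155761719, 205.322265625), (19.005367279052734, 42.258628845214844), 12.724355697631836) [ 559.  -177.7    6. ] [np.float64(154.2), np.float64(68.9)] [np.float64(-14.3), np.float64(-103.8)]
primer ((246.5, 204.0), (20.0, 21.0), 90.0) [566.   18.2   8. ] [np.float64(75.7), np.float64(72.6)] [np.float64(-90.9), np.float64(179.0)]
thr ((200.8146209716797, 209.3033905029297), (42.08191680908203, 19.291961669921875), 57.9946174621582) [550.  182.7   6. ] [np.float64(69.4), np.float64(153.8)] [np.float64(-58.1), np.float64(-148.4)]
socket ((260.5000305175781, 240.50003051757812), (8.485280990600586, 8.485280990600586), 45.0) [432.4 -28.9  50. ] [np.float64(29.2), np.float64(29.1)] [np.float64(-46.0), np.float64(-135.9)]
[ 558.84474439 -178.65583138    6.        ] [array([15.4, 65. ]), array([149.3, -38.2]), array([-16.4, -64.5]), array([-148.3,   37.8])]
[[ 491.9 -128.3    6. ]
 [ 476.5 -188.7    6. ]
 [ 620.  -226.5    6. ]] [ 555.97794889 -177.4140109     6.        ]
lever tip (array([ 516.21749947, -165.90007633,  103.06839201]), np.float64(9.464781443522844))
bulb 246.03125 203.625 64.0 [565.51263044  19.64890878  20.        ] [564.63149522  19.54943501  26.        ]
```

Choke unit: origin about (558,-178), yaw -14.3°, plate measured at 154x69 against a nominal 150x64. The lever tip is near (516,-166,~95), which matches the off position. The primer is at about (565,19), and its plate also matches its given size. Next I work out the approach.

```bash
cat >> h.py <<'E'
O=np.array([558.,-178.,0]);YAW=-14.3;ux=np.array([np.cos(np.radians(YAW)),np.sin(np.radians(YAW)),0])
def inc(target,yaw=YAW):
    s=read_state();r=R.from_quat(s['ee_rot']);d=r.inv().apply(np.array(target)-s['position'])
    x=r.apply([1,0,0]);cur=np.degrees(np.arctan2(x[1],x[0]))
    print("t",round(s['clock'],2),"pos",s['position'].round(1),"yaw",cur.round(2),"tilt",r.apply([0,0,1]).round(3),"F",s['contact_force'].round(1),"w",round(s['gripper_width'],1))
    print("inc m",(d/1000).round(4),"turn",-(yaw-cur).round(2),"rows",np.linalg.norm(d)/62.5)
E
python3 - <<'E'
from h import *
inc(O+ux*-95+[0,0,230])
E
```

```text
t 0.1 pos [271.5 562.4 247.3] yaw -25.78 tilt [-0.001 -0.002 -1.   ] F [-0.8 -0.2  0.1] w 85.8
inc m [0.4869 0.561  0.0185] turn -11.48 rows 11.888611001494873
```

>>> jog_arm(increments=[[0.04, 0.046, 0, -2], [0.08, 0.092, 0, -4], [0.12, 0.138, 0, -6], [0.16, 0.184, 0, -8], [0.2, 0.23, 0, -10], [0.24, 0.276, 0, -11.5], [0.28, 0.322, 0, -11.5], [0.32, 0.368, 0, -11.5], [0.36, 0.414, 0.005, -11.5], [0.4, 0.46, 0.01, -11.5]], hand=-1)

```text
clock: 1.35
position: [431.7, -27.7, 238.3]
ee_rot: [0.992, -0.124, 0.0, 0.001]
contact_force: [-0.2, 1.1, -1.2]
gripper_width: -0.1
```

```bash
python3 - <<'E'
from h import *
inc(O+ux*-95+[0,0,230])
E
```

```text
t 1.35 pos [431.7 -27.7 238.3] yaw -14.26 tilt [-0.    -0.001 -1.   ] F [-0.2  1.1 -1.2] w -0.1
inc m [0.0645 0.1145 0.0085] turn 0.04 rows 2.1061947370257426
```

>>> jog_arm(increments=[[0.025, 0.045, 0.005, 0], [0.05, 0.09, 0.008, 0], [0.0645, 0.1145, 0.0085, 0], [0.0645, 0.1145, 0.0085, 0], [0.0645, 0.1145, 0.0085, 0]], hand=-1)

```text
clock: 1.98
position: [465.5, -154.2, 229.6]
ee_rot: [0.992, -0.124, -0.0, 0.001]
contact_force: [-0.4, -0.1, 0.3]
gripper_width: 0.3
```

```bash
python3 - <<'E'
from h import *
inc(O+ux*-90+[0,0,87])
E
```

```text
t 1.98 pos [ 465.5 -154.2  229.6] yaw -14.27 tilt [-0.001 -0.001 -1.   ] F [-0.4 -0.1  0.3] w 0.3
inc m [0.0056 0.     0.1426] turn 0.03 rows 2.284024734849031
```

>>> jog_arm(increments=[[0.003, 0, 0.04, 0], [0.005, 0, 0.08, 0], [0.0056, 0, 0.12, 0], [0.0056, 0, 0.1426, 0], [0.0056, 0, 0.1426, 0], [0.0056, 0, 0.1426, 0]], hand=-1)

```text
clock: 2.72
position: [471.6, -155.1, 88.2]
ee_rot: [0.992, -0.123, 0.001, 0.001]
contact_force: [0.9, 0.1, 0.7]
gripper_width: -0.2
```

```bash
python3 - <<'E'
from h import *
inc(O+ux*10+[0,0,87])
for n,(x,y,w,h) in dict(side=(225,185,100,75),top=(270,165,70,80)).items():
    a=get_image(n)[y:y+h,x:x+w,::-1];cv2.imwrite(f"pics/a_{n}.png",cv2.resize(a,None,fx=7,fy=7,interpolation=cv2.INTER_CUBIC))
E
```

```text
t 2.73 pos [ 471.6 -155.1   88.2] yaw -14.17 tilt [ 0.001 -0.001 -1.   ] F [0.9 0.1 0.7] w -0.2
inc m [0.0993 0.001  0.0014] turn 0.13 rows 1.5896654984549745
```

View pics/a_side.png

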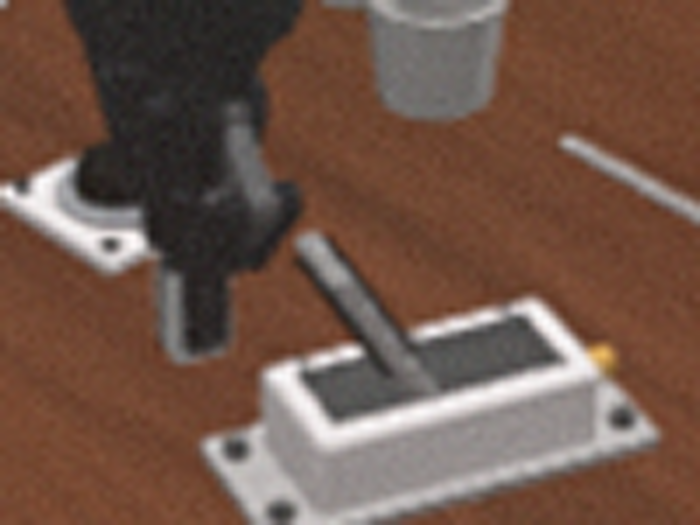

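View pics/a_top.png

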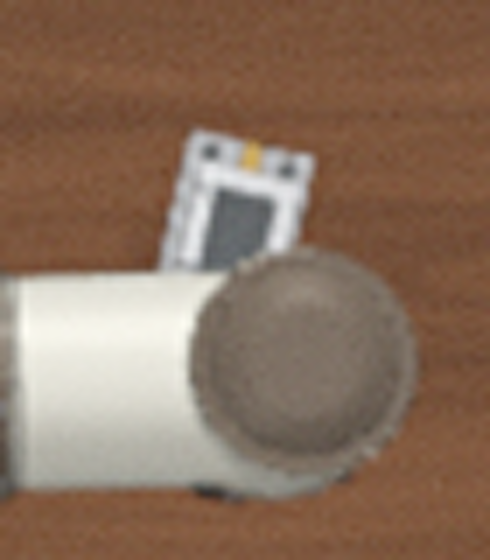

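The closed fingers hang behind the lever and clear of it, tip at about (195,350) in the side crop. The gripper knuckle at (285,210) sits close to lever-top height, so I'll raise the tool 7 mm and push in slow steps.

>>> jog_arm(increments=[[0.005, 0.001, -0.007, 0], [0.01, 0.001, -0.007, 0], [0.016, 0.001, -0.007, 0], [0.022, 0.001, -0.007, 0], [0.028, 0.001, -0.007, 0], [0.034, 0.001, -0.007, 0], [0.04, 0.001, -0.007, 0], [0.04, 0.001, -0.007, 0]], hand=-1)

```text
clock: 3.82
position: [506.3, -166.0, 94.6]
ee_rot: [0.992, -0.124, -0.004, 0.001]
contact_force: [-8.1, 1.9, 4.9]
gripper_width: 0.1
```

```bash
python3 - <<'E'
from h import *
inc(O+ux*14+[0,0,95])
for n,(x,y,w,h) in dict(side=(225,185,100,75)).items():
    a=get_image(n)[y:y+h,x:x+w,::-1];cv2.imwrite(f"pics/b_{n}.png",cv2.resize(a,None,fx=7,fy=7,interpolation=cv2.INTER_CUBIC))
E
```

```text
t 3.83 pos [ 506.3 -166.    94.6] yaw -14.29 tilt [-0.008 -0.    -1.   ] F [-8.1  1.9  4.9] w 0.1
inc m [ 0.067  -0.0011 -0.0009] turn 0.01 rows 1.0725161127970952
```

View pics/b_side.png

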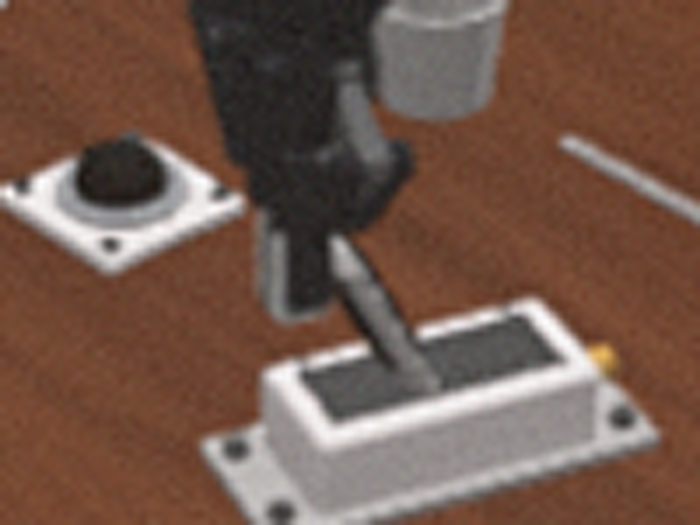

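The fingertips are on the lever's near face and it is starting to move, at about 8 N. I'll continue in small steps.

>>> jog_arm(increments=[[0.006, 0, 0, 0], [0.012, 0, 0, 0], [0.018, 0, 0, 0], [0.024, 0, 0, 0], [0.03, 0, 0, 0], [0.036, 0, 0, 0], [0.04, 0, 0, 0]], hand=-1)

```text
clock: 4.75
position: [543.3, -175.6, 93.9]
ee_rot: [0.992, -0.125, -0.007, 0.0]
contact_force: [-7.1, 2.1, 4.6]
gripper_width: 0.1
```

```bash
python3 - <<'E'
from h import *
inc(O+ux*14+[0,0,95])
for n,(x,y,w,h) in dict(side=(225,185,100,75)).items():
    a=get_image(n)[y:y+h,x:x+w,::-1];cv2.imwrite(f"pics/c_{n}.png",cv2.resize(a,None,fx=7,fy=7,interpolation=cv2.INTER_CUBIC))
E
```

```text
t 4.75 pos [ 543.3 -175.6   93.9] yaw -14.32 tilt [-0.013  0.001 -1.   ] F [-7.1  2.1  4.6] w 0.1
inc m [ 0.0288 -0.0013 -0.0015] turn -0.02 rows 0.46153048982915773
```

View pics/c_side.png

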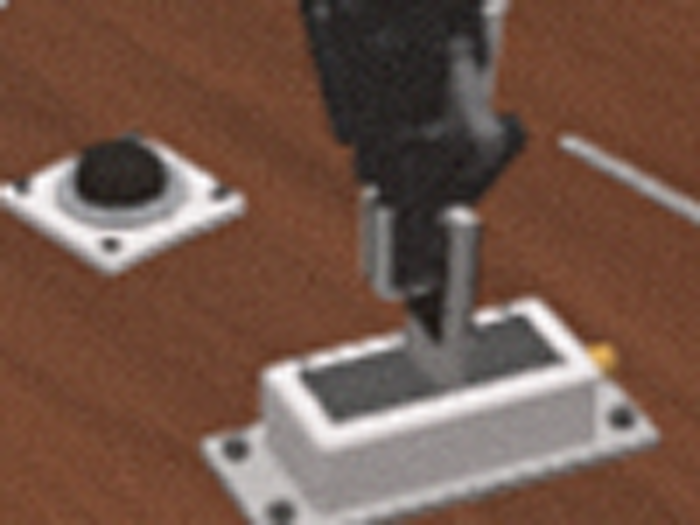

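The lever is now upright at half choke. I'll push on slowly towards the far stop.

>>> jog_arm(increments=[[0.005, 0, -0.001, 0], [0.01, 0, -0.001, 0], [0.015, 0, -0.001, 0], [0.019, 0, -0.001, 0], [0.023, 0, -0.001, 0], [0.026, 0, -0.001, 0], [0.026, 0, -0.001, 0]], hand=-1)

```text
clock: 5.68
position: [569.3, -182.3, 94.6]
ee_rot: [0.992, -0.125, -0.006, 0.001]
contact_force: [-0.2, -0.5, 0.5]
gripper_width: -0.1
```

```bash
python3 - <<'E'
from h import *
inc(O+ux*14+[0,0,95])
for n,(x,y,w,h) in dict(side=(225,185,100,75)).items():
    a=get_image(n)[y:y+h,x:x+w,::-1];cv2.imwrite(f"pics/d_{n}.png",cv2.resize(a,None,fx=7,fy=7,interpolation=cv2.INTER_CUBIC))
E
```

```text
t 5.67 pos [ 569.3 -182.3   94.6] yaw -14.32 tilt [-0.012  0.    -1.   ] F [-0.2 -0.5  0.5] w -0.1
inc m [ 0.002  -0.0013 -0.0005] turn -0.02 rows 0.03857048123324745
```

View pics/d_side.png

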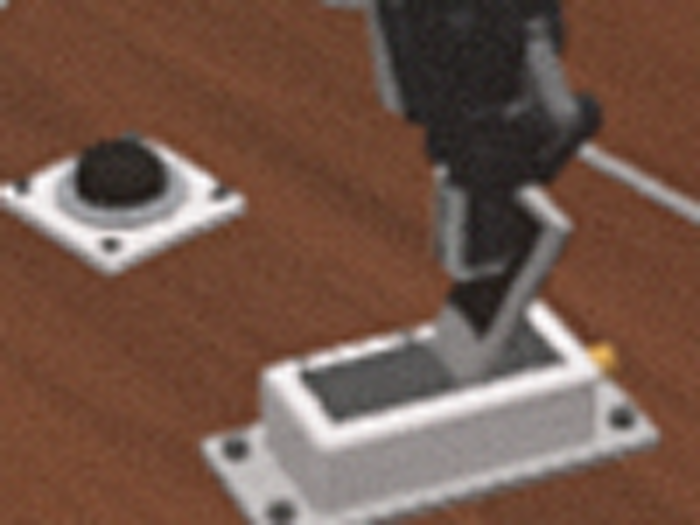

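The force fell to zero, so the lever clicked on ahead of the fingers. I'll nudge gently until I feel the stop.

>>> jog_arm(increments=[[0.002, 0, 0, 0], [0.004, 0, 0, 0], [0.005, 0, 0, 0], [0.005, 0, 0, 0]], hand=-1)

```text
clock: 6.22
position: [572.8, -183.2, 94.3]
ee_rot: [0.992, -0.125, -0.008, 0.0]
contact_force: [-2.8, 2.4, 2.0]
gripper_width: 0.1
```

>>> jog_arm(increments=[[0.002, 0, 0, 0], [0.003, 0, 0, 0], [0.003, 0, 0, 0]], hand=-1)

```text
clock: 6.6
position: [573.1, -183.4, 94.2]
ee_rot: [0.992, -0.125, -0.011, 0.0]
contact_force: [-7.7, 3.8, 5.6]
gripper_width: -0.3
```

>>> jog_arm(increments=[[0.003, 0, 0, 0], [0.006, 0, 0, 0], [0.006, 0, 0, 0]], hand=-1)

```text
clock: 6.98
position: [573.5, -183.5, 94.2]
ee_rot: [0.992, -0.125, -0.017, -0.0]
contact_force: [-13.4, 7.4, 12.8]
gripper_width: -0.2
```

It's rigid: about 20 N for 0.4 mm of travel, so this is the far stop. I'll back off, lift and check.

>>> jog_arm(increments=[[-0.006, 0, 0, 0], [-0.015, 0, 0, 0], [-0.03, 0, 0, 0], [-0.045, 0, -0.02, 0], [-0.06, 0, -0.05, 0], [-0.06, 0, -0.08, 0], [-0.06, 0, -0.08, 0]], hand=-1)

```text
clock: 7.85
position: [520.1, -169.3, 179.1]
ee_rot: [0.992, -0.125, -0.013, -0.0]
contact_force: [0.4, -0.4, -0.0]
gripper_width: 0.3
```

```bash
python3 - <<'E'
from h import *
for n,(x,y,w,h) in dict(side=(215,185,110,80)).items():
    a=get_image(n)[y:y+h,x:x+w,::-1];cv2.imwrite(f"pics/e_{n}.png",cv2.resize(a,None,fx=7,fy=7,interpolation=cv2.INTER_CUBIC))
L=lambda a,s:O+ux*s*np.sin(a)+[0,0,20+s*np.cos(a)]
for a in(0.525,0.35):print(a,((proj("side",[L(a,85),L(a,20)])-[215,185]+.5)*7).round())
inc([565,19.5,110])
E
```

```text
0.525 [[622. 203.]
 [534. 361.]]
0.35 [[588. 197.]
 [526. 359.]]
t 7.9 pos [ 518.9 -169.1  177.3] yaw -14.4 tilt [-0.03   0.005 -1.   ] F [-0.4 -0.3 -0.2] w 0.1
inc m [-0.0002 -0.1943  0.0668] turn -0.1 rows 3.286974463454389
```

View pics/e_side.png

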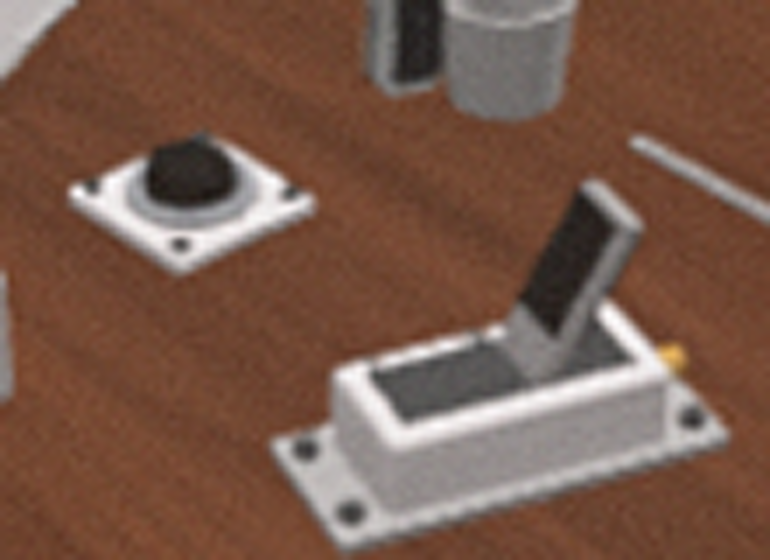

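The choke lever leans forward, tip at (614,205) in the crop. I predicted (622,203) for full choke and (588,197) for a lever 0.17 rad short of it, so it holds at the far stop with nothing touching it. Next is the primer.

>>> jog_arm(increments=[[0, -0.04, 0, 0], [0, -0.08, 0, 0], [0, -0.12, 0, 0], [0, -0.16, 0.02, 0], [0, -0.194, 0.05, 0], [0, -0.194, 0.067, 0], [0, -0.194, 0.067, 0], [0, -0.194, 0.067, 0]], hand=-1)

```text
clock: 8.9
position: [565.4, 18.9, 109.8]
ee_rot: [0.992, -0.125, -0.015, -0.0]
contact_force: [-0.2, -0.1, -0.3]
gripper_width: -0.0
```

```bash
python3 - <<'E'
from h import *
for n,(x,y,w,h) in dict(side=(200,160,80,70)).items():
    a=get_image(n)[y:y+h,x:x+w,::-1];cv2.imwrite(f"pics/f_{n}.png",cv2.resize(a,None,fx=8,fy=8,interpolation=cv2.INTER_CUBIC))
I=cv2.imread("pics/side0.png");hsv=cv2.cvtColor(I,cv2.COLOR_BGR2HSV)
m=((hsv[...,1]<70)&(hsv[...,2]>110)).astype(np.uint8);k=np.zeros_like(m);k[200:224,222:263]=m[200:224,222:263]
c=max(cv2.findContours(k,0,2)[0],key=cv2.contourArea);c=cv2.convexHull(c)[:,0]
e=[c[c[:,0].argmin()],c[c[:,0].argmax()],c[c[:,1].argmax()]];print([onz("side",*p,8).round(1) for p in e],"centre",((onz("side",*e[0],8)+onz("side",*e[1],8))/2).round(1))
inc([565,19.5,35+9])
s=read_state();print("tip",s['position']+17*R.from_quat(s['ee_rot']).apply([0,0,1]))
E
```

```text
[array([523.2,  43.1,   8. ]), array([593.2, -19.9,   8. ]), array([533.6, -22.8,   8. ])] centre [558.2  11.6   8. ]
t 8.95 pos [565.6  18.8 110.3] yaw -14.43 tilt [-0.029  0.005 -1.   ] F [-0.1  0.9  0.7] w -0.2
inc m [ 0.0012 -0.0007  0.0663] turn -0.13 rows 1.0606540431456584
tip [565.09777337  18.89191678  93.29199528]
```

View pics/f_side.png

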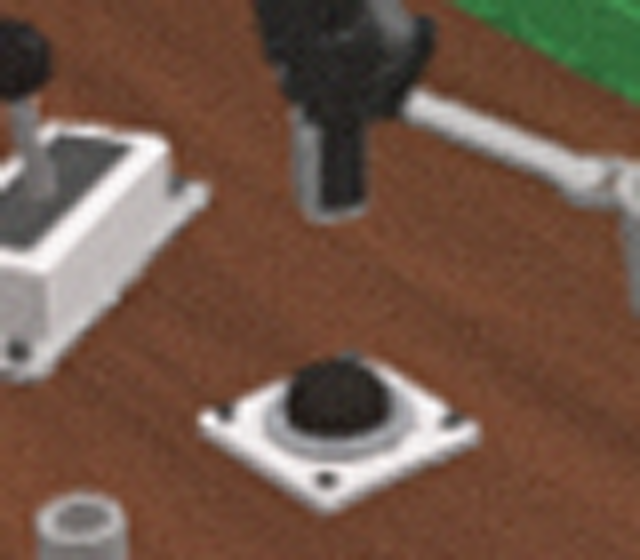

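The fingertips are centred above the bulb: fingertip column about 333 and bulb column about 338 in the crop, under 2 mm apart. Going down.

>>> jog_arm(increments=[[0.001, 0, 0.03, 0], [0.0015, -0.0005, 0.05, 0], [0.002, -0.0007, 0.06, 0], [0.002, -0.0007, 0.066, 0], [0.002, -0.0007, 0.066, 0]], hand=-1)

```text
clock: 9.57
position: [566.1, 19.2, 44.6]
ee_rot: [0.992, -0.126, -0.014, -0.001]
contact_force: [0.0, -0.1, 0.3]
gripper_width: -0.1
```

>>> jog_arm(increments=[[0, 0, 0.003, 0], [0, 0, 0.006, 0], [0, 0, 0.009, 0], [0, 0, 0.011, 0], [0, 0, 0.011, 0], [0, 0, 0.011, 0]], hand=-1)

```text
clock: 10.32
position: [566.7, 19.5, 35.1]
ee_rot: [0.992, -0.125, -0.013, -0.001]
contact_force: [-1.3, -0.8, 9.9]
gripper_width: 0.1
```

>>> jog_arm(increments=[[0, 0, 0.002, 0], [0, 0, 0.003, 0], [0, 0, 0.003, 0], [0, 0, 0.003, 0]], hand=-1)

```text
clock: 10.82
position: [566.8, 19.4, 34.9]
ee_rot: [0.992, -0.125, -0.013, -0.001]
contact_force: [-4.8, 0.2, 19.2]
gripper_width: -0.0
```

The bulb has bottomed out: force rose from 10 to 19 N over 0.2 mm, with the tip at z≈18. Lifting straight off.

>>> jog_arm(increments=[[0, 0, -0.006, 0], [0, 0, -0.012, 0], [0, 0, -0.025, 0], [0, 0, -0.06, 0], [0, 0, -0.1, 0], [0, 0, -0.15, 0], [0, 0, -0.18, 0], [-0.03, 0, -0.18, 0], [-0.06, 0, -0.18, 0], [-0.06, 0, -0.18, 0]], hand=-1)

```text
clock: 12.08
position: [511.7, 33.6, 217.0]
ee_rot: [0.992, -0.124, -0.013, -0.001]
contact_force: [0.4, -0.3, 0.1]
gripper_width: 0.1
```

```bash
python3 - <<'E'
from h import *
inc([500,20,215])
a=get_image("side");cv2.imwrite("pics/g_side.png",cv2.resize(a[140:270,120:370,::-1],None,fx=3.2,fy=3.2,interpolation=cv2.INTER_CUBIC))
b=cv2.imread("pics/side0.png")
for nm,(x0,x1,y0,y1) in dict(bulb=(222,262,200,225),thr=(182,232,158,210),socket=(200,222,216,246),tin=(274,302,176,205)).items():
    print(nm,np.abs(a[y0:y1,x0:x1,::-1].astype(int)-b[y0:y1,x0:x1]).mean().round(2))
E
```

```text
t 12.07 pos [511.7  33.6 217. ] yaw -14.26 tilt [-0.025  0.005 -1.   ] F [ 0.4 -0.3  0.1] w 0.1
inc m [-0.0079  0.016   0.0022] turn 0.04 rows 0.2883803816614619
bulb 3.16
thr 3.16
socket 3.23
tin 3.2
```

View pics/g_side.png

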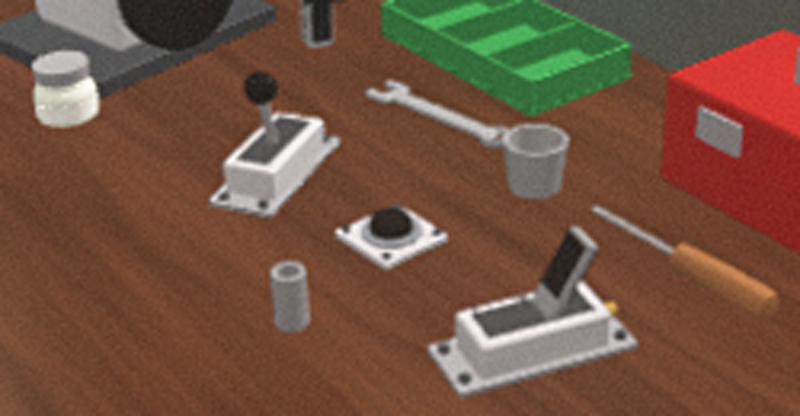

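The choke is fully forward, with its tip at (580,235) in the crop. The bulb is back up at (390,220), and the throttle and loose things match the first picture to within image noise. Handing in.

```bash
python3 -c "
from bench import *
print(job_done())"
```

```text
the job is handed in; nothing more can be done
None
```

I pushed the choke lever with closed fingers past half choke to its far stop, then pressed the primer bulb fully down once and let it come back up. I handed the job in at about 12 s of the 48 s.

- **Choke:** it was rigid at the stop, at about 20 N for 0.4 mm of travel. After I backed off, the lever stayed fully forward. Its tip was about 1 pixel (roughly 2 mm) from where I predicted full choke, which is within calibration error.
- **Primer:** the bulb bottomed out about 8 mm down. Force rose from 10 to 19 N over 0.2 mm. In the last picture it is back up.
- **Everything else:** in the last side picture, the areas around the throttle, socket and tin match the first one to within image noise. The wrench, screwdriver and jar look untouched by eye. I did not re-check the oil bottle, but the arm stayed well clear of it. The arm was clear of everything, with force readings near zero.
- **Disagreements:** two position cross-checks were loose. The side-view primer estimate was about 10 mm off the top-view one, because it picked up the plate's lower edge. The first two-view lever-tip rays missed each other by 9 mm. I relied on the top-view positions, and contact confirmed them. The tool also picked up a tilt of about 0.03 rad during the push, which had no effect on the job.

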